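# Level the rocking bench scale and put it back in service

## Task

The bench scale rocks because its two screw feet, at opposite corners, are wound up too far: turn their knobs to screw the feet down until the scale stands level and steady with all four feet pressing firmly on the table. Only then, with your hand off the scale, spin the swivelling sign beside it half a turn, so that the ring on its other face looks squarely at you (towards the robot's side) instead of the crossed bars. Leave the scale where it stands, do not knock over or shift the jar, can, check weight and steel tray, and let go of everything at the end.

Things in the scene. Friction and masses are not known exactly. Their poses are not given: they have to be found in the camera images.
- scale: Grey bench scale, 3.6 kg, loose on the table: square frame 200 x 200 mm, 38 to 52 mm high, round ears at its corners. Origin: centre of its underside at table height; z up when level, x to its back, y to its left. Screw feet with knobs at (-92,92) and (92,-92) mm, fixed feet at (-92,-92) and (92,92). Starts rocking on the line through the fixed feet, leaning up to 4 degrees.
- pan_centre (a point): Centre of the top of the scale's 150 mm square steel pan, 58 mm above the table when level. At the scale's (92,92) corner a mast 24 mm across carries a display head, 26 x 90 mm in the scale's x,y, 107 to 163 mm high.
- knob_near_top (a point): Centre of the top of the round black fluted knob at the scale's (-92,92) corner: 37 mm across, 34 mm tall (54 to 88 mm above the table when level); turns without rising on the frame. A 12 mm brass stem stands proud of its top by as much as the foot is short (4 to 8 mm at the start), and is flush with the top when the foot is right.
- knob_far_top (a point): The same for the identical knob at the scale's (92,-92) corner.
- knob_near (a joint): Turn of the knob at (-92,92), rad, 0 to 7. Grows clockwise seen from above, which drives the foot down 16 mm per turn. 0 = wound right up, pad 10 mm above the plane of the fixed feet; at 3.93 the foot is exactly as long as the fixed feet. Starts between 0.8 and 2.15. Stays where left; needs 0.1 to 0.2 N m.
- knob_far (a joint): The same for the knob at (92,-92); starts independently.
- foot_near: Springy rubber pad, 32 mm across, under the knob at (-92,92); all four pads give about 1 mm under the scale's weight (8 N per mm). Its frame origin is not on the pad but 10 mm under it.
- foot_far: The same pad under the knob at (92,-92).
- foot_near_right: Rubber pad of the fixed foot at (-92,-92), origin at the centre of its underside.
- foot_far_left: Rubber pad of the fixed foot at (92,92), origin at the centre of its underside.
- sign_top (a point): Middle of the sign's top edge, on its vertical pivot, 168 mm above the table. White plate 100 mm wide, 75 mm tall (93 to 168 mm high), 10 mm thick, on a post with a fixed round foot 72 mm across, left or right of the scale. One face bears crossed bars, the other a ring, in black. Pinch it across its thickness from above, on the pivot.
- sign (a joint): Swivel angle of the sign, rad, anticlockwise from above. 0 = crossed bars look to -x (towards the robot's side), plate's width along y. +pi or -pi = the ring looks to -x. Starts between -0.5 and 0.5, stops at +-4.2, stays where left (friction 0.05 N m).
- ring_face (a point): Centre of the sign's face with the ring, 5 mm from the pivot axis.
- jar_mid (a point): Bystander: white jar, 56 mm across, 105 mm tall, by the scale's left side near the knob at (-92,92). Point at its centre, 50 mm up.
- can_mid (a point): Bystander: aluminium can, 56 mm across, 115 mm tall, behind the scale near the knob at (92,-92). Point at its centre, 55 mm up.
- pan_tray_mid (a point): Bystander: open steel tray 100 x 100 mm, 60 mm tall, on the side of the scale opposite to the sign. Point at its centre, 30 mm up.
- weight_mid (a point): Bystander: round steel check weight with a knob on it, 48 mm across, 75 mm tall, by the scale's right side. Point at its centre, half-way up.
Mind the look-alikes: they are no part of the job. Of the things that look like the part that bears sign_top, the middle-sized one is meant.

How it is judged (in metres and radians):
On the way, in this order (a step that is already met when the one before it is completed fails the run):
1. the scale stands level within 0.6 degrees, at rest, with every one of its four feet pressing on the table with more than 4 N and the robot off the scale (angle between scale's own z axis and vertical below 0.011 rad and angular speed of scale below 0.03 rad/s and contact force between each of foot_near, foot_far, foot_near_right, foot_far_left and anything else above 4 N and contact force between scale and the fingers below 0.1 N and contact force between scale and the arm below 0.1 N), for 0.4 s.
2. the sign is turned half round, ring towards the robot's side within 0.25 rad ((value of joint sign between 2.89 and 3.39 rad or value of joint sign between -3.39 and -2.89 rad)), for 0.2 s.
At the end, for the whole second after the job is handed in: The scale is level within 0.011 rad and at rest, within 50 mm of where it started, each of its four feet presses on the table with more than 4 N, and the sign rests with its ring towards the robot's side within 0.25 rad (angle between scale's own z axis and vertical below 0.011 rad and angular speed of scale below 0.03 rad/s and contact force between each of foot_near, foot_far, foot_near_right, foot_far_left and anything else above 4 N and distance of scale from where it was at the start of the episode below 0.05 m and (value of joint sign between 2.89 and 3.39 rad or value of joint sign between -3.39 and -2.89 rad) and velocity of joint sign between -0.1 and 0.1 rad/s); the robot touches nothing.
It fails at once if the jar, the can, the weight or the tray is shifted by more than 30 mm or knocked over (distance of any of jar_mid, can_mid, pan_tray_mid, weight_mid from where it was at the start of the episode above 0.03 m or angle between any of jar_mid, can_mid's own z axis and vertical above 0.5 rad).
It fails at once if the scale is shoved more than 50 mm (distance of scale from where it was at the start of the episode above 0.05 m).
It also fails if it takes over 72 s, if anything falls off the work surface, if the arm or the gripper's body presses on something with over 40 N, if the wrist force passes 120 N, or if a joint passes its speed limit or range.

## Robot

A 6-joint arm with a two-finger parallel gripper is mounted at the origin on the work surface. World frame = base frame: x ahead of the robot, y to its left, z up, the work surface at z = 0. Lengths are in m, angles in degrees, forces in N, time in s.
With the tool pointing down it reaches from about 0.4 to 0.825 m from the base axis. Payload 7 kg.
Tool frame: the origin (TCP) lies midway between the tips of the shut fingers; the grasp point (between the pads) lies 19 mm behind it (ctrl.hold_point_z is the distance from the TCP to the grasp point, in m); z points along the fingers, y is the line along which they close (so a half turn about z gives the same grasp; the last joint's range is limited). The gripper opens to 88 mm and grips with 3 to 60 N. Pads are 19 mm wide; open, the fingers measure 130 mm over their backs; the gripper's body (78 mm by 193 mm) begins 47 mm behind the grasp point.
Start: joints at [88.413, 20.546, 0.682, 0, -70.136, -16.507], TCP at [0.21, 0.642, 0.196] pointing down, gripper open.
Joint ranges: [-176.03, 176.03], [-82.01, 121.73], [-58.28, 71.71], [-173.87, 95.51], [-174.79, -0.11], [-173.66, 173.66]. Speed limits (degrees/s): [136.94, 136.94, 172.46, 180, 180, 180].

## Interface

Orientations are given as [roll, pitch, yaw] about the fixed x, y, z axes, in that order (R = Rz(yaw) Ry(pitch) Rx(roll)).
In Python, from plant import ctrl gives the robot as it stands.
- The arm moves only by the tool apply_moves, never from a script. Its argument "deltas" is a list of rows, each an object with "fingers": the finger opening in mm, from 0 to 87.6; "delta_pos": the shift along the tool's x, y, z in mm, a list of three; "angular": the turn, a rotation vector about the tool's x, y, z in degrees, a list of three. A call has 1 to 10 rows; each row is the pose to reach, as a shift and turn from the pose commanded when the call began, along the tool's axes at that moment; what a row does not reach only later rows make up. A row lasts 1/10 s, in which the tool goes at most 50 mm and 8.59 degrees, less where a joint would pass 70% of its speed; a pose out of reach is approached as far as the arm can. A call with a gripper value outside its range is refused whole. The fingers move at their own pace and stop on an object; the grip force is fixed at half the most. Time passes only in rows, so rows that repeat a pose let the fingers close. It gives the time, the measured TCP pose, the force, the opening and the grip force at its end, in the units of the state.
- ctrl.get_obs(): the state, without advancing time (a new reading comes with each control period).
- ctrl.snapshot(name): name is "scene" or "top" or "wrist"; returns the picture (480x640x3 uint8, red, green, blue); there is no depth.
- ctrl.camera_params(name): a dict with "fx", "fy", "cx", "cy" (pixels), "cam_to_world" (4x4, takes a point from camera to world coordinates); the wrist camera has in their place "mount" (4x4, takes a point from camera to tool coordinates, whose origin is the TCP and whose axes are the flange's). Camera axes: x right, y up, looking along -z (the intrinsics and any distortion apply to the point x, -y, -z); pixel columns grow to the right and rows downward; lengths in m; the calibration is good to about 2 mm. A picture is of the moment at which its call begins: read the wrist's pose just before it. camera_params takes no time and is no camera call.
- ctrl.close_job(): hands the job in; it is judged then, once.
The state is a dict: "clock": time; "joint_pos": joint angles; "qvel": joint speeds; "tau": joint torques, N m; "tool_pos": TCP position; "orientation": TCP orientation; "force": force on the tool from outside, world axes, zero at the start; "moment": the same for the moment, N m; "opening": finger opening in m; "gripper_force": force on a finger pad.
Only numpy, scipy, OpenCV 4.12 (cv2) and the standard library are available. Lean on these libraries where they do the work, as an engineer would, in place of code of your own. Each camera call takes 0.05 s, during which the arm holds its last target. There are 200 camera calls.

## Working session

There is one attempt and no reset: what is moved stays moved. The work goes in short steps, Python scripts to look and compute and a tool call to move; the robot and the scene stay as the last step left them, time stands still between calls to the robot, and variables do not carry over. Pictures are saved under pics/ and viewed, at most 10 in all, crops included, and the job is handed in when it is done.

Besides the shell and the picture viewer there is one more tool, called as a command line: name --argument value ..., lists and objects as JSON in quotes. apply_moves: Moves the arm, as the interface text tells. Its arguments: {"type":"object","properties":{"deltas":{"type":"array"}},"required":["deltas"]}

```bash
mkdir -p pics; ls; cat > h.py <<'E'
import numpy as np, cv2
from plant import ctrl
from scipy.spatial.transform import Rotation as R
def save(n,f):
    im=ctrl.snapshot(n); cv2.imwrite('pics/'+f,im[:,:,::-1]); return im
def ray(n,u,v,z,obs=None):
    p=ctrl.camera_params(n)
    K=np.array([[p['fx'],0,p['cx']],[0,p['fy'],p['cy']],[0,0,1]])
    d=p.get('distortion',p.get('dist',None))
    q=cv2.undistortPoints(np.array([[[u,v]]],float),K,None if d is None else np.array(d,float))[0,0]
    c=np.array([q[0],-q[1],-1.])
    if n=='wrist':
        o=obs or ctrl.get_obs(); T=np.eye(4); T[:3,:3]=R.from_euler('xyz',o['orientation'],degrees=True).as_matrix(); T[:3,3]=o['tool_pos']
        M=T@np.array(p['mount'])
    else: M=np.array(p['cam_to_world'])
    w=M[:3,:3]@c; o=M[:3,3]
    return o+w*(z-o[2])/w[2]
E
python3 -c "
from h import *
o=ctrl.get_obs();print(o)
for n in ['scene','top','wrist']:
  print(n,ctrl.camera_params(n))
save('scene','s0.png');save('top','t0.png')"
```

```text
pics
{'clock': 0.0, 'joint_pos': array([ 8.84131652e+01,  2.05921462e+01,  6.33052076e-01, -1.85182684e-02,
       -7.01345106e+01, -1.65063904e+01]), 'qvel': array([-0.03072945,  0.03220093, -0.08132602, -0.0749752 ,  0.03226311,
       -0.01084447]), 'tau': array([-3.40914403e-04, -5.82726824e+01,  2.93048269e+01,  6.99672773e+00,
        6.92003465e-03, -1.63108357e-04]), 'tool_pos': array([0.20950963, 0.64110152, 0.19551425]), 'orientation': array([ 1.79905307e+02, -9.90678737e-03, -1.80995241e+01]), 'force': array([0.3641622 , 0.10421578, 1.17539339]), 'moment': array([0.01354858, 0.00734815, 0.01033315]), 'gripper_force': 0.0, 'opening': 0.08772245421763568}
scene {'fx': 515.0586222360871, 'fy': 515.0586222360871, 'cx': 318.25123714954816, 'cy': 244.6148083816627, 'cam_to_world': array([[ 0.85192261, -0.3694745 ,  0.3711017 ,  1.0334911 ],
       [ 0.52359626,  0.61269919, -0.59198535, -0.82436945],
       [-0.00865022,  0.69863316,  0.71542776,  1.08132055],
       [ 0.        ,  0.        ,  0.        ,  1.        ]])}
top {'fx': 512.9127093749598, 'fy': 512.9127093749598, 'c
[... 168 characters left out ...]
0e-01, -2.37074296e-02,  6.53496793e-03,
         7.55576374e-04],
       [ 2.39035956e-03,  1.70802282e-01,  9.85302424e-01,
         1.15763753e+00],
       [ 0.00000000e+00,  0.00000000e+00,  0.00000000e+00,
         1.00000000e+00]])}
wrist {'fx': 359.36443701246156, 'fy': 359.36443701246156, 'cx': 317.84384782626773, 'cy': 235.55661433177022, 'mount': array([[-1.21797297e-03,  9.64383123e-01,  2.64506538e-01,
         6.99886565e-02],
       [ 9.99999076e-01,  1.33424070e-03, -2.59908023e-04,
        -4.13260642e-05],
       [-6.03566299e-04,  2.64505977e-01, -9.64383857e-01,
        -1.87486694e-01],
       [ 0.00000000e+00,  0.00000000e+00,  0.00000000e+00,
         1.00000000e+00]])}
```

View pics/s0.png

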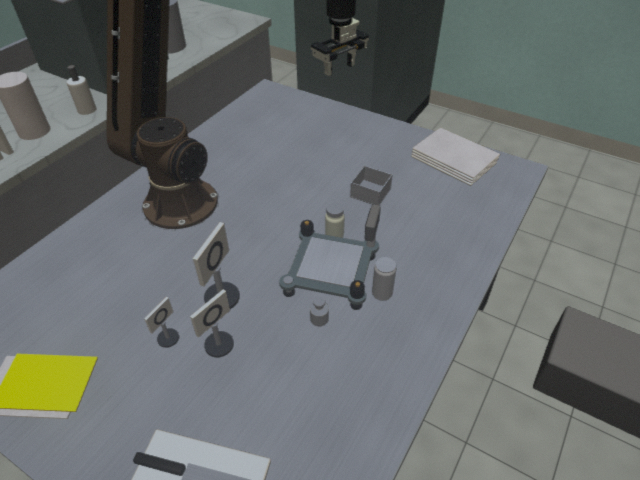

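View pics/t0.png

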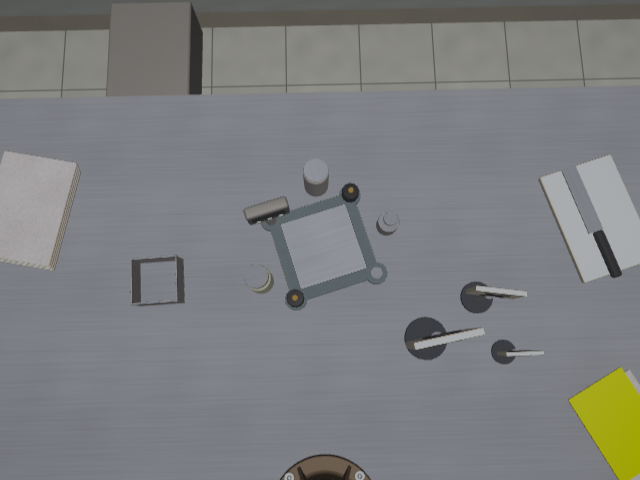

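The scene shows three signs on the right: large at scene (212,254)/top (427,338), middle at (212,314)/top (477,297), and small at (160,315)/top (503,352). I'll take the middle one. The knobs are at top (295,298) for near and (350,192) for far. Next I'll check the sizes and take a close crop.

```bash
python3 -c "
from h import *
im=cv2.imread('pics/t0.png'); a=cv2.resize(im[165:320,235:405],None,fx=3.5,fy=3.5,interpolation=cv2.INTER_CUBIC)
b=cv2.resize(im[270:370,400:550],None,fx=3.5,fy=3.5,interpolation=cv2.INTER_CUBIC)
c=np.zeros((560,800,3),np.uint8); 
c[:543,:400]=cv2.resize(im[165:320,235:405],(400,365))[:1] if 0 else 0
a=cv2.resize(im[165:320,235:405],None,fx=2.6,fy=2.6,interpolation=cv2.INTER_CUBIC)
b=cv2.resize(im[270:370,400:550],None,fx=2.3,fy=2.3,interpolation=cv2.INTER_CUBIC)
c[:a.shape[0],:a.shape[1]]=a; c[:b.shape[0],445:445+b.shape[1]]=b
cv2.imwrite('pics/c0.png',c)
print('kn',ray('top',295,298,.088),'kf',ray('top',350,192,.088))
for l,r,y in [(461,494,297),(405,447,338),(491,516,352)]: print(np.linalg.norm(ray('top',l,y,.005)-ray('top',r,y,.005)),ray('top',(l+r)/2,y,.005))
print(ray('top',477,288,.168),ray('top',526,294,.168),ray('top',501,291,.168))
print('jar',ray('top',257,271,.105),'can',ray('top',316,168,.115))
"
```

```text
kn [0.44551698 0.0512423  0.088     ] kf [ 0.67087756 -0.07095723  0.088     ]
0.07414653992895454 [ 0.4440905  -0.35445899  0.005     ]
0.09305342929472382 [ 0.35635808 -0.23343171  0.005     ]
0.05517461337042586 [ 0.32180009 -0.4025583   0.005     ]
[ 0.45020328 -0.30458773  0.168     ] [ 0.43632982 -0.39831801  0.168     ] [ 0.44328386 -0.35052797  0.168     ]
jar [0.50180985 0.12804964 0.105     ] can [0.71747499 0.00114601 0.115     ]
```

View pics/c0.png

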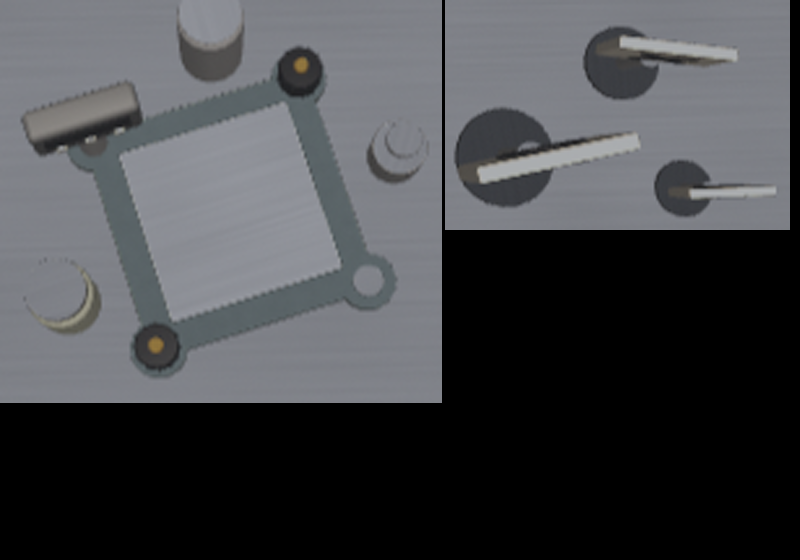

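Middle sign confirmed: its foot measures 74 mm against 72, with the pivot near (0.444,-0.352). The knobs are 256 mm apart (260 expected) and the scale yaw is about 16.5°. Next I'll work out a tilted close look at the near knob to see the stem height.

```bash
cat >> h.py <<'E'
def tr(yaw,tilt=0): # tilt about tool y: camera looks more obliquely
    return R.from_euler('z',yaw,degrees=True)*R.from_euler('x',180,degrees=True)*R.from_euler('y',-tilt,degrees=True)
def plan(pos,yaw,tilt=0,frm=None):
    o=ctrl.get_obs(); R0=R.from_euler('xyz',o['orientation'],degrees=True) if frm is None else frm[1]
    p0=np.array(o['tool_pos']) if frm is None else np.array(frm[0])
    R1=tr(yaw,tilt)
    print('delta',np.round(R0.inv().apply(np.array(pos)-p0)*1000,1),'rot',np.round((R0.inv()*R1).as_rotvec(degrees=True),1))
    return (pos,R1)
def lookpose(t,yaw,tilt,d):
    M=np.array(ctrl.camera_params('wrist')['mount']); R1=tr(yaw,tilt)
    return np.array(t)-R1.apply(M[:3,3]-d*M[:3,2])
E
python3 -c "
from h import *
for t in ([.4455,.051,.088],[.671,-.071,.088]):
  p=lookpose(t,-90,35,.24);print(p,tr(-90,35).as_matrix()[:,2]); plan(p,-90,35); print('from untilted'); plan(p,-90,35,([.445,.06,.2],tr(-90)))
plan([.445,.06,.2],-90)
"
```

```text
[0.44552116 0.03111279 0.12774673] [-1.66533454e-16  5.73576436e-01 -8.19152044e-01]
delta [413.9 506.4  68.7] rot [ 22.  -30.3  69.5]
from untilted
delta [28.9 -0.5 72.3] rot [  0. -35.  -0.]
[ 0.67102116 -0.09088721  0.12774673] [-1.66533454e-16  5.73576436e-01 -8.19152044e-01]
delta [666.1 552.4  68.8] rot [ 22.  -30.3  69.5]
from untilted
delta [ 150.9 -226.    72.3] rot [  0. -35.  -0.]
delta [404.4 479.3  -3.6] rot [ 0.1 -0.1 71.9]
```

apply_moves --deltas '[{"fingers": 87,"delta_pos": [404,479,-5],"angular": [0,0,72]},{"fingers": 87,"delta_pos": [404,479,-5],"angular": [0,0,72]},{"fingers": 87,"delta_pos": [404,479,-5],"angular": [0,0,72]},{"fingers": 87,"delta_pos": [404,479,-5],"angular": [0,0,72]},{"fingers": 87,"delta_pos": [404,479,-5],"angular": [0,0,72]},{"fingers": 87,"delta_pos": [404,479,-5],"angular": [0,0,72]},{"fingers": 87,"delta_pos": [404,479,-5],"angular": [0,0,72]},{"fingers": 87,"delta_pos": [404,479,-5],"angular": [0,0,72]},{"fingers": 87,"delta_pos": [404,479,-5],"angular": [0,0,72]},{"fingers": 87,"delta_pos": [404,479,-5],"angular": [0,0,72]}]'

```text
clock: 1.1
tool_pos: [0.3974, 0.1762, 0.2006]
orientation: [-180.0, 0.0, -90.2]
force: [1.4, 0.2, 0.4]
opening: 0.0867
gripper_force: 0.0
```

```bash
python3 -c "
from h import *
o=ctrl.get_obs();print(o['tool_pos'],o['orientation'],o['joint_pos'])
plan([.445,.06,.2],-90)
"
```

```text
[0.39739608 0.17619398 0.20056495] [-1.79988312e+02  2.22463090e-02 -9.01802751e+01] [ 5.00873501e+01 -3.10292545e+00 -2.74051655e+01 -5.74107295e-03
 -6.56731807e+01 -5.02652636e+01]
delta [116.  -48.    0.5] rot [-0.   0.  -0.2]
```

apply_moves --deltas '[{"fingers": 87,"delta_pos": [116,-48,0],"angular": [0,0,0]},{"fingers": 87,"delta_pos": [116,-48,0],"angular": [0,0,0]},{"fingers": 87,"delta_pos": [116,-48,0],"angular": [0,0,0]},{"fingers": 87,"delta_pos": [145,-48,50],"angular": [0,-35,0]},{"fingers": 87,"delta_pos": [145,-48,72],"angular": [0,-35,0]},{"fingers": 87,"delta_pos": [145,-48,72],"angular": [0,-35,0]},{"fingers": 87,"delta_pos": [145,-48,72],"angular": [0,-35,0]},{"fingers": 87,"delta_pos": [145,-48,72],"angular": [0,-35,0]},{"fingers": 87,"delta_pos": [145,-48,72],"angular": [0,-35,0]}]'

```text
clock: 2.0
tool_pos: [0.4449, 0.0307, 0.1266]
orientation: [179.7, 35.2, -90.6]
force: [0.3, 0.1, 0.4]
opening: 0.0871
gripper_force: 0.0
```

```bash
python3 -c "
from h import *
o=ctrl.get_obs();print(o['tool_pos'],o['orientation'],o['joint_pos'],o['qvel'])
im=save('wrist','w0.png')[:,:,::-1]
c=cv2.resize(im[150:350,190:450],None,fx=3,fy=3,interpolation=cv2.INTER_CUBIC);cv2.imwrite('pics/w0c.png',c)
"
```

```text
[0.44491532 0.03071274 0.126573  ] [179.70286297  35.16121436 -90.61404728] [ -6.5732146   11.27817841 -17.98480969 -37.52936512 -69.94241518
  22.24093185] [ 5.03295548 -3.16226846 -1.05249223  4.21777295  3.28501266 -6.8325252 ]
```

View pics/w0c.png

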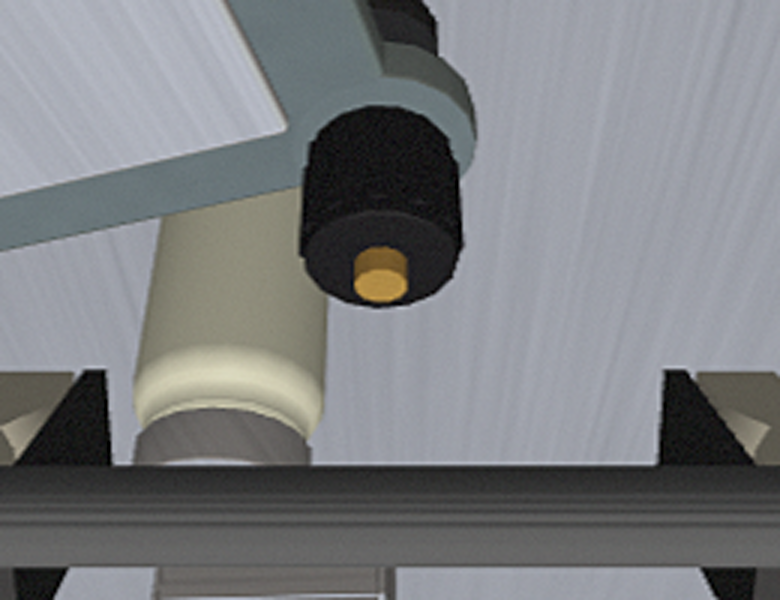

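Wrist crop w0c: near knob centred at about (382,205), face ellipse x 302–462, brass stem at (381,247–303). The proud part is about 6–7 mm. I'll refine this with a column profile.

```bash
cat >> h.py <<'E'
def prof(f,u,v0,v1):
    im=cv2.imread('pics/'+f)[:,:,::-1].astype(int)
    for v in range(v0,v1): print(v,im[v,u-2:u+3].mean(0).round().astype(int))
E
python3 -c "
from h import *
prof('w0.png',190+127,216,256)
im=cv2.imread('pics/w0.png').astype(int); m=((im[:,:,2]-im[:,:,0])>60); m[:150]=0;m[350:]=0; ys,xs=np.nonzero(m[:,190:450]); print(xs.min()+190,xs.max()+190,ys.min(),ys.max())
print(ray('wrist',317,245,.095))
"
```

```text
216 [20 18 23]
217 [19 19 22]
218 [24 21 23]
219 [23 22 23]
220 [39 38 38]
221 [45 43 44]
222 [32 32 34]
223 [34 32 35]
224 [33 32 33]
225 [34 34 36]
226 [32 31 33]
227 [35 35 34]
228 [32 30 32]
229 [35 34 36]
230 [31 31 35]
231 [24 26 33]
232 [80 63 38]
233 [127  95  45]
234 [121  92  45]
235 [119  90  42]
236 [120  91  46]
237 [119  90  44]
238 [116  88  42]
239 [125  95  44]
240 [178 140  69]
241 [177 140  71]
242 [173 137  68]
243 [176 140  71]
244 [175 139  68]
245 [177 140  70]
246 [178 141  71]
247 [176 139  69]
248 [179 141  71]
249 [187 148  71]
250 [108  87  51]
251 [19 17 19]
252 [67 68 74]
253 [161 165 174]
254 [155 158 167]
255 [152 155 163]
308 325 233 249
[0.44474074 0.04940088 0.095     ]
```

```bash
python3 -c "
from h import *
plan(lookpose([.671,-.071,.088],-90,35,.24),-90,35)
"
```

```text
delta [  96.6 -227.6  -70.4] rot [-0.1 -0.  -0.4]
```

apply_moves --deltas '[{"fingers": 87,"delta_pos": [97,-228,-70],"angular": [0,0,0]},{"fingers": 87,"delta_pos": [97,-228,-70],"angular": [0,0,0]},{"fingers": 87,"delta_pos": [97,-228,-70],"angular": [0,0,0]},{"fingers": 87,"delta_pos": [97,-228,-70],"angular": [0,0,0]},{"fingers": 87,"delta_pos": [97,-228,-70],"angular": [0,0,0]},{"fingers": 87,"delta_pos": [97,-228,-70],"angular": [0,0,0]},{"fingers": 87,"delta_pos": [97,-228,-70],"angular": [0,0,0]},{"fingers": 87,"delta_pos": [97,-228,-70],"angular": [0,0,0]}]'

```text
clock: 2.85
tool_pos: [0.6724, -0.0851, 0.1305]
orientation: [180.0, 35.0, -90.0]
force: [-0.1, -0.0, 0.5]
opening: 0.0869
gripper_force: 0.0
```

```bash
python3 -c "
from h import *
o=ctrl.get_obs();print(o['tool_pos'],o['orientation'],o['joint_pos'],np.abs(o['qvel']).max())
im=save('wrist','w1.png')[:,:,::-1]
c=cv2.resize(im[150:350,190:450],None,fx=3,fy=3,interpolation=cv2.INTER_CUBIC);cv2.imwrite('pics/w1c.png',c)
m=((im[:,:,0].astype(int)-im[:,:,2])>50)|((im[:,:,2].astype(int)-im[:,:,0])>60); m[:150]=0;m[300:]=0; m[:,:270]=0;m[:,370:]=0;ys,xs=np.nonzero(m); print(xs.min(),xs.max(),ys.min(),ys.max())
u=int(round(xs.mean()));prof('w1.png',u,ys.min()-16,ys.max()+6)
"
```

```text
[ 0.67237217 -0.08510901  0.13046877] [179.96670444  34.9564906  -90.0170919 ] [-13.07193442  31.98087171  14.22688958 -34.22929117 -82.75451586
  20.72305016] 1.2376479384901986
306 323 221 238
205 [22 19 21]
206 [22 21 23]
207 [35 35 36]
208 [52 51 53]
209 [38 37 39]
210 [37 35 37]
211 [34 35 35]
212 [35 33 35]
213 [34 33 35]
214 [34 33 36]
215 [34 32 33]
216 [35 34 36]
217 [33 34 34]
218 [35 34 37]
219 [24 26 34]
220 [98 76 44]
221 [130  99  48]
222 [124  94  44]
223 [124  95  46]
224 [122  93  45]
225 [123  93  47]
226 [120  91  45]
227 [126  95  45]
228 [181 142  69]
229 [183 145  72]
230 [179 142  71]
231 [181 143  71]
232 [183 145  74]
233 [182 144  73]
234 [183 145  72]
235 [182 143  71]
236 [183 145  73]
237 [183 145  72]
238 [196 155  75]
239 [75 62 43]
240 [19 20 23]
241 [42 41 45]
242 [177 181 192]
243 [167 170 180]
```

View pics/w1c.png

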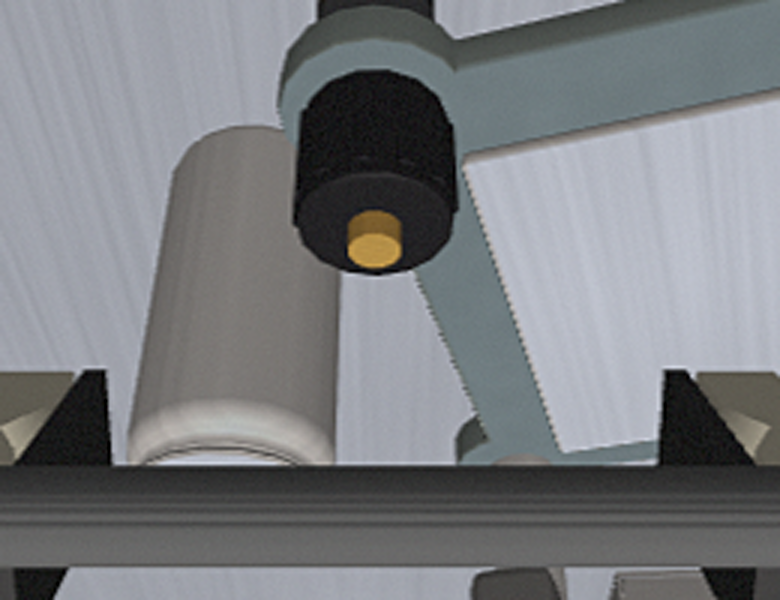

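Wrist crop w1c: far knob, face centred at about (375,223) with the stem at (375,210–268). Both stems stand about 6.8 mm proud, so each needs about 153°. Next I'll triangulate the knob heights.

```bash
python3 -c "
from h import *
obs={'n':dict(tool_pos=[0.44491532,0.03071274,0.126573],orientation=[179.70286297,35.16121436,-90.61404728]),'f':None}
for k,w,t in (('n',(317.3,236),(295.0,298)),('f',(315,224),(350.4,192))):
  for z in (.080,.084,.088,.092,.096):
    a=ray('wrist',*w,z,obs[k]);b=ray('top',*t,z);print(k,z,a[:2].round(4),b[:2].round(4))
plan([.671,-.071,.16],-28.5-180)
plan([.671,-.071,.16],-28.5)
"
```

```text
n 0.08 [0.4444 0.0574] [0.4461 0.0516]
n 0.084 [0.4444 0.0525] [0.4458 0.0514]
n 0.088 [0.4443 0.0477] [0.4455 0.0512]
n 0.092 [0.4443 0.0428] [0.4452 0.0511]
n 0.096 [0.4443 0.0379] [0.4449 0.0509]
f 0.08 [ 0.6733 -0.0665] [ 0.6731 -0.0724]
f 0.084 [ 0.6732 -0.071 ] [ 0.672  -0.0721]
f 0.088 [ 0.6732 -0.0755] [ 0.6709 -0.0718]
f 0.092 [ 0.6731 -0.08  ] [ 0.6697 -0.0715]
f 0.096 [ 0.6731 -0.0845] [ 0.6686 -0.0713]
delta [-28.3   1.2 -15.7] rot [ 36.   21.4 114.2]
delta [-28.3   1.2 -15.7] rot [-18.7  31.5 -59.5]
```

```bash
python3 -c "
from h import *
plan([.672,-.072,.15],-90)
plan([.672,-.072,.15],10)
plan([.672,-.072,.065],10,0,([.672,-.072,.15],tr(10)))
"
```

```text
delta [-21.8   0.2  -8.1] rot [-0. 35.  0.]
delta [-21.8   0.2  -8.1] rot [-30.4  25.5 -96.5]
delta [ 0. -0. 85.] rot [0. 0. 0.]
```

apply_moves --deltas '[{"fingers": 52,"delta_pos": [-22,0,-28],"angular": [0,35,0]},{"fingers": 52,"delta_pos": [-22,0,-28],"angular": [0,35,0]},{"fingers": 52,"delta_pos": [-22,0,-28],"angular": [0,35,0]},{"fingers": 52,"delta_pos": [-22,0,-28],"angular": [0,35,0]},{"fingers": 52,"delta_pos": [-22,0,-8],"angular": [0,35,0]}]'

```text
clock: 3.4
tool_pos: [0.6738, -0.0699, 0.1538]
orientation: [-179.6, -0.3, -89.7]
force: [0.6, 0.6, -0.5]
opening: 0.0546
gripper_force: 0.0
```

apply_moves --deltas '[{"fingers": 52,"delta_pos": [0,0,0],"angular": [0,0,-100]},{"fingers": 52,"delta_pos": [0,0,0],"angular": [0,0,-100]},{"fingers": 52,"delta_pos": [0,0,0],"angular": [0,0,-100]},{"fingers": 52,"delta_pos": [0,0,0],"angular": [0,0,-100]},{"fingers": 52,"delta_pos": [0,0,0],"angular": [0,0,-100]},{"fingers": 52,"delta_pos": [0,0,0],"angular": [0,0,-100]},{"fingers": 52,"delta_pos": [0,0,0],"angular": [0,0,-100]},{"fingers": 52,"delta_pos": [0,0,0],"angular": [0,0,-100]},{"fingers": 52,"delta_pos": [0,0,0],"angular": [0,0,-100]},{"fingers": 52,"delta_pos": [0,0,0],"angular": [0,0,-100]}]'

```text
clock: 4.4
tool_pos: [0.6721, -0.0727, 0.1507]
orientation: [-180.0, -0.1, -3.7]
force: [-0.6, -0.9, 0.4]
opening: 0.0518
gripper_force: 0.0
```

```bash
python3 -c "
from h import *
plan([.672,-.072,.065],10);print(ctrl.get_obs()['joint_pos'])
"
```

```text
delta [-0.3 -0.7 85.7] rot [ -0.   -0.1 -13.7]
[ 1.03119278e+01  2.22364764e+01 -2.88243711e+00  8.75149178e-03
 -6.47767533e+01  7.59409468e+01]
```

Descend and close on the far knob.

apply_moves --deltas '[{"fingers": 52,"delta_pos": [0,-1,30],"angular": [0,0,-14]},{"fingers": 52,"delta_pos": [0,-1,50],"angular": [0,0,-14]},{"fingers": 52,"delta_pos": [0,-1,70],"angular": [0,0,-14]},{"fingers": 52,"delta_pos": [0,-1,85],"angular": [0,0,-14]},{"fingers": 52,"delta_pos": [0,-1,85],"angular": [0,0,-14]},{"fingers": 30,"delta_pos": [0,-1,85],"angular": [0,0,-14]},{"fingers": 30,"delta_pos": [0,-1,85],"angular": [0,0,-14]},{"fingers": 30,"delta_pos": [0,-1,85],"angular": [0,0,-14]},{"fingers": 30,"delta_pos": [0,-1,85],"angular": [0,0,-14]}]'

```text
clock: 5.3
tool_pos: [0.6734, -0.0724, 0.0652]
orientation: [180.0, -0.1, 9.8]
force: [0.6, -0.1, -0.7]
opening: 0.031
gripper_force: 0.0
```

The fingers closed to 31 mm with no grip force, so I need a look.

```bash
python3 -c "
from h import *
a=save('wrist','w2.png');o=ctrl.get_obs();print(o['opening'],o['gripper_force'],o['force'],o['moment'])
c=a[140:460,100:540]; b=save('scene','s1.png')[170:330,260:430]
C=np.zeros((320,800,3),np.uint8);C[:,:440]=c;C[:,440:780]=cv2.resize(b,(340,320));cv2.imwrite('pics/w2c.png',C[:,:,::-1])
"
```

```text
0.030379807793529487 0.0 [-0.32959183  1.00547952 -0.06476668] [-0.07818621 -0.03889698 -0.01131342]
```

View pics/w2c.png

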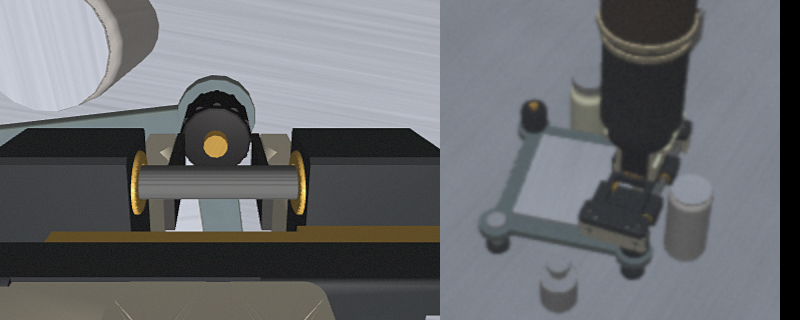

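```bash
python3 -c "
from h import *
for z in (.078,.082,.086,.09,.094): print(z,ray('wrist',318,278,z))
a=cv2.imread('pics/t0.png')
b=save('top','t1.png')[:,:,::-1]
print(np.abs(a[165:320,235:405].astype(int)-b[165:320,235:405]).mean())
g=lambda i:cv2.cvtColor(i,cv2.COLOR_BGR2GRAY)
for nm,(x0,y0,x1,y1) in dict(nearknob=(280,284,310,314),corner=(360,258,392,290),jar=(243,258,273,296),weight=(375,205,402,238)).items():
  r=cv2.matchTemplate(g(b[y0-12:y1+12,x0-12:x1+12]),g(a[y0:y1,x0:x1]),cv2.TM_CCOEFF_NORMED);print(nm,np.array(cv2.minMaxLoc(r)[3])-12,r.max())
c=np.hstack([cv2.resize(a[165:320,235:405],None,fx=2.2,fy=2.2),cv2.resize(b[165:320,235:405],None,fx=2.2,fy=2.2)]);cv2.imwrite('pics/t1c.png',c)
"
```

```text
0.078 [ 0.67256783 -0.07209326  0.078     ]
0.082 [ 0.67416414 -0.07181386  0.082     ]
0.086 [ 0.67576046 -0.07153447  0.086     ]
0.09 [ 0.67735677 -0.07125507  0.09      ]
0.094 [ 0.67895308 -0.07097567  0.094     ]
37.415559772296014
nearknob [0 0] 0.46161523
corner [0 0] 0.99926376
jar [10 12] 0.283278
weight [0 0] 0.99938005
```

View pics/t1c.png

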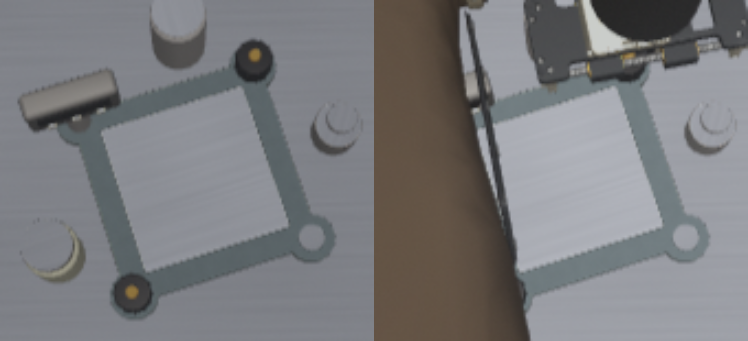

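apply_moves --deltas '[{"fingers": 10,"delta_pos": [0,0,0],"angular": [0,0,0]},{"fingers": 10,"delta_pos": [0,0,0],"angular": [0,0,0]},{"fingers": 10,"delta_pos": [0,0,0],"angular": [0,0,0]}]'

```text
clock: 5.75
tool_pos: [0.673, -0.0725, 0.0643]
orientation: [-180.0, 0.0, 9.8]
force: [-0.6, -0.5, 0.2]
opening: 0.0128
gripper_force: 0.0
```

```bash
python3 -c "
from h import *
o=ctrl.get_obs();print(o['opening'],o['gripper_force'],o['force'],o['moment'])
im=save('wrist','w3.png')
cv2.imwrite('pics/w3c.png',cv2.resize(im[230:420,220:420,::-1],None,fx=3,fy=3,interpolation=cv2.INTER_CUBIC))
"
```

```text
0.012768610930113802 0.0 [-0.56255603 -0.45440125  0.16750207] [-0.02966249  0.01035796  0.03615558]
```

View pics/w3c.png

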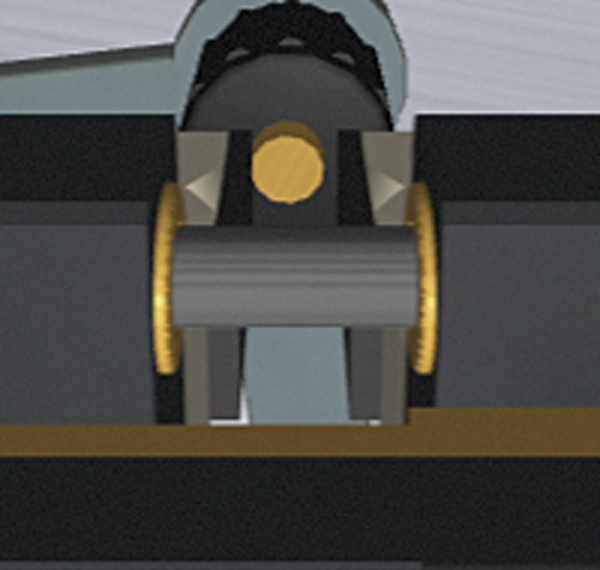

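The fingers pass above the knob face without contact. In the images the finger ends sit near row 273, which puts the visible tips about 30 mm short of the reported TCP. I'll raise, turn to an angle that keeps the body clear of the can, and check this from another view.

apply_moves --deltas '[{"fingers": 52,"delta_pos": [0,0,-40],"angular": [0,0,0]},{"fingers": 52,"delta_pos": [0,0,-70],"angular": [0,0,90]},{"fingers": 52,"delta_pos": [0,0,-70],"angular": [0,0,90]},{"fingers": 52,"delta_pos": [0,0,-70],"angular": [0,0,90]},{"fingers": 52,"delta_pos": [0,0,-70],"angular": [0,0,90]},{"fingers": 52,"delta_pos": [0,0,-70],"angular": [0,0,90]},{"fingers": 52,"delta_pos": [0,0,-70],"angular": [0,0,90]},{"fingers": 52,"delta_pos": [0,0,-70],"angular": [0,0,90]},{"fingers": 52,"delta_pos": [0,0,-70],"angular": [0,0,90]},{"fingers": 52,"delta_pos": [0,0,-70],"angular": [0,0,90]}]'

```text
clock: 6.8
tool_pos: [0.673, -0.0724, 0.1343]
orientation: [180.0, 0.0, -67.9]
force: [-0.7, 0.7, -0.3]
opening: 0.0521
gripper_force: 0.0
```

```bash
python3 -c "
from h import *
print('hp',ctrl.hold_point_z)
o=ctrl.get_obs();print(o['tool_pos'],o['orientation'],o['opening'])
p=ctrl.camera_params('scene');Ti=np.linalg.inv(p['cam_to_world'])
def pr(P):
  c=Ti@np.r_[P,1];return (p['cx']+p['fx']*c[0]/-c[2],p['cy']-p['fy']*c[1]/-c[2])
im=save('scene','s2.png')[:,:,::-1]
t=np.array(o['tool_pos'])
x0,y0=[int(v)-90 for v in pr(t)]
c=cv2.resize(im[y0:y0+150,x0:x0+180],None,fx=4,fy=4,interpolation=cv2.INTER_CUBIC)
for dz,col in ((0,(0,0,255)),(.03,(0,255,0)),(.066,(255,0,0))):
  for s in (-1,1):
    q=t+np.array([0,0,dz])+R.from_euler('xyz',o['orientation'],degrees=True).apply([0,s*.026,0])
    u,v=pr(q);cv2.circle(c,(int((u-x0)*4),int((v-y0)*4)),4,col,1)
cv2.imwrite('pics/s2c.png',c)
"
```

```text
hp 0.0188
[ 0.67297913 -0.07243548  0.13429653] [ 1.79996712e+02  3.34934507e-03 -6.78538870e+01] 0.05211008853958742
```

View pics/s2c.png

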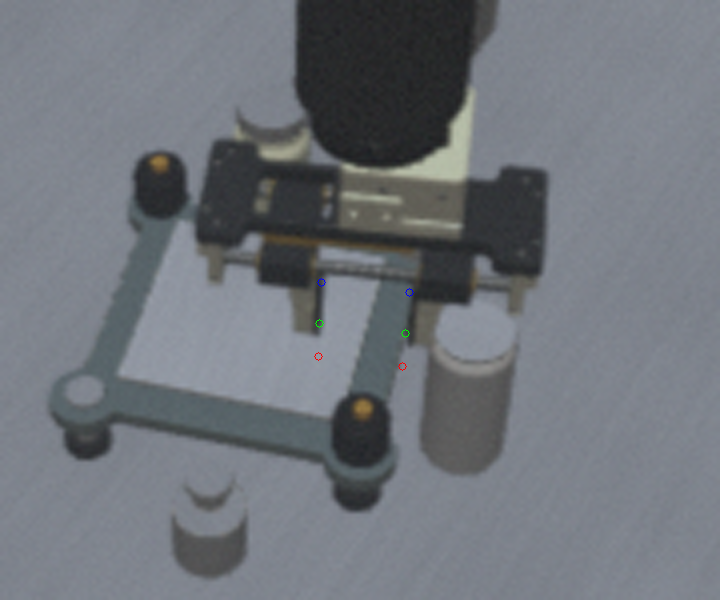

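Confirmed: the real fingertips end about 22 mm short of the reported TCP, while the body height matches the spec. So I must go lower (TCP about 0.049) and keep the body's long side off the can, turning in strokes of about 51° with yaw from -93 to -144.

apply_moves --deltas '[{"fingers": 52,"delta_pos": [0,0,0],"angular": [0,0,25]},{"fingers": 52,"delta_pos": [0,0,0],"angular": [0,0,25]},{"fingers": 52,"delta_pos": [0,0,0],"angular": [0,0,25]},{"fingers": 52,"delta_pos": [0,1,35],"angular": [0,0,25]},{"fingers": 52,"delta_pos": [0,1,60],"angular": [0,0,25]},{"fingers": 52,"delta_pos": [0,1,75],"angular": [0,0,25]},{"fingers": 52,"delta_pos": [0,1,85],"angular": [0,0,25]},{"fingers": 10,"delta_pos": [0,1,85],"angular": [0,0,25]},{"fingers": 10,"delta_pos": [0,1,85],"angular": [0,0,25]},{"fingers": 10,"delta_pos": [0,1,85],"angular": [0,0,25]}]'

```text
clock: 7.85
tool_pos: [0.6743, -0.0727, 0.0512]
orientation: [-179.7, 0.0, -92.5]
force: [1.0, -0.1, -0.5]
opening: 0.0343
gripper_force: 30.0
```

Gripped at 30 N. First stroke: turn, open, return.

apply_moves --deltas '[{"fingers": 10,"delta_pos": [0,0,0],"angular": [0,0,8]},{"fingers": 10,"delta_pos": [0,0,0],"angular": [0,0,16]},{"fingers": 10,"delta_pos": [0,0,0],"angular": [0,0,24]},{"fingers": 10,"delta_pos": [0,0,0],"angular": [0,0,32]},{"fingers": 10,"delta_pos": [0,0,0],"angular": [0,0,40]},{"fingers": 10,"delta_pos": [0,0,0],"angular": [0,0,48]},{"fingers": 10,"delta_pos": [0,0,0],"angular": [0,0,52]},{"fingers": 10,"delta_pos": [0,0,0],"angular": [0,0,52]}]'

```text
clock: 8.65
tool_pos: [0.6731, -0.0722, 0.0505]
orientation: [-180.0, 0.1, -144.5]
force: [1.5, 2.8, -0.4]
opening: 0.0343
gripper_force: 30.0
```

apply_moves --deltas '[{"fingers": 52,"delta_pos": [0,0,0],"angular": [0,0,0]},{"fingers": 52,"delta_pos": [0,0,0],"angular": [0,0,0]},{"fingers": 52,"delta_pos": [0,0,0],"angular": [0,0,-52]},{"fingers": 52,"delta_pos": [0,0,0],"angular": [0,0,-52]},{"fingers": 52,"delta_pos": [0,0,0],"angular": [0,0,-52]},{"fingers": 52,"delta_pos": [0,0,0],"angular": [0,0,-52]},{"fingers": 52,"delta_pos": [0,0,0],"angular": [0,0,-52]},{"fingers": 52,"delta_pos": [0,0,0],"angular": [0,0,-52]},{"fingers": 52,"delta_pos": [0,0,0],"angular": [0,0,-52]}]'

```text
clock: 9.55
tool_pos: [0.6718, -0.0732, 0.0494]
orientation: [180.0, -0.0, -92.3]
force: [0.4, -0.5, 0.0]
opening: 0.0521
gripper_force: 0.0
```

apply_moves --deltas '[{"fingers": 10,"delta_pos": [0,0,0],"angular": [0,0,0]},{"fingers": 10,"delta_pos": [0,0,0],"angular": [0,0,0]},{"fingers": 10,"delta_pos": [0,0,0],"angular": [0,0,0]}]'

```text
clock: 9.85
tool_pos: [0.6742, -0.0728, 0.0503]
orientation: [-179.8, 0.0, -92.6]
force: [1.8, -0.7, 0.7]
opening: 0.0347
gripper_force: 30.0
```

apply_moves --deltas '[{"fingers": 10,"delta_pos": [0,0,0],"angular": [0,0,8]},{"fingers": 10,"delta_pos": [0,0,0],"angular": [0,0,16]},{"fingers": 10,"delta_pos": [0,0,0],"angular": [0,0,24]},{"fingers": 10,"delta_pos": [0,0,0],"angular": [0,0,32]},{"fingers": 10,"delta_pos": [0,0,0],"angular": [0,0,40]},{"fingers": 10,"delta_pos": [0,0,0],"angular": [0,0,48]},{"fingers": 10,"delta_pos": [0,0,0],"angular": [0,0,52]},{"fingers": 10,"delta_pos": [0,0,0],"angular": [0,0,52]}]'

```text
clock: 10.65
tool_pos: [0.6728, -0.0723, 0.0496]
orientation: [-180.0, 0.1, -144.6]
force: [1.5, 2.7, 1.2]
opening: 0.0346
gripper_force: 30.0
```

apply_moves --deltas '[{"fingers": 52,"delta_pos": [0,0,0],"angular": [0,0,0]},{"fingers": 52,"delta_pos": [0,0,0],"angular": [0,0,0]},{"fingers": 52,"delta_pos": [0,0,0],"angular": [0,0,-52]},{"fingers": 52,"delta_pos": [0,0,0],"angular": [0,0,-52]},{"fingers": 52,"delta_pos": [0,0,0],"angular": [0,0,-52]},{"fingers": 52,"delta_pos": [0,0,0],"angular": [0,0,-52]},{"fingers": 52,"delta_pos": [0,0,0],"angular": [0,0,-52]},{"fingers": 52,"delta_pos": [0,0,0],"angular": [0,0,-52]},{"fingers": 52,"delta_pos": [0,0,0],"angular": [0,0,-52]}]'

```text
clock: 11.55
tool_pos: [0.6715, -0.0732, 0.0491]
orientation: [179.9, -0.0, -92.3]
force: [0.2, 0.0, -0.5]
opening: 0.0522
gripper_force: 0.0
```

apply_moves --deltas '[{"fingers": 10,"delta_pos": [0,0,0],"angular": [0,0,0]},{"fingers": 10,"delta_pos": [0,0,0],"angular": [0,0,0]},{"fingers": 10,"delta_pos": [0,0,0],"angular": [0,0,0]}]'

```text
clock: 11.85
tool_pos: [0.6741, -0.0728, 0.0502]
orientation: [-179.8, 0.0, -92.6]
force: [3.6, 0.1, -0.4]
opening: 0.0344
gripper_force: 30.0
```

apply_moves --deltas '[{"fingers": 10,"delta_pos": [0,0,0],"angular": [0,0,8]},{"fingers": 10,"delta_pos": [0,0,0],"angular": [0,0,16]},{"fingers": 10,"delta_pos": [0,0,0],"angular": [0,0,24]},{"fingers": 10,"delta_pos": [0,0,0],"angular": [0,0,32]},{"fingers": 10,"delta_pos": [0,0,0],"angular": [0,0,40]},{"fingers": 10,"delta_pos": [0,0,0],"angular": [0,0,48]},{"fingers": 10,"delta_pos": [0,0,0],"angular": [0,0,48]},{"fingers": 52,"delta_pos": [0,0,0],"angular": [0,0,48]},{"fingers": 52,"delta_pos": [0,0,0],"angular": [0,0,48]},{"fingers": 52,"delta_pos": [0,0,-40],"angular": [0,0,48]}]'

```text
clock: 12.85
tool_pos: [0.6675, -0.0732, 0.0834]
orientation: [179.6, -0.5, -140.5]
force: [0.3, -0.1, -0.3]
opening: 0.0501
gripper_force: 0.0
```

```bash
python3 -c "
from h import *
o=ctrl.get_obs();print(o['tool_pos'],o['orientation'])
plan(lookpose([.673,-.072,.088],-90,35,.24),-90,35)
"
```

```text
[ 0.66754255 -0.07317207  0.08342165] [ 179.60052743   -0.5213932  -140.45404831]
delta [  6.5 -17.  -45.5] rot [-14.8 -33.  -49. ]
```

apply_moves --deltas '[{"fingers": 87,"delta_pos": [0,0,-50],"angular": [0,0,0]},{"fingers": 87,"delta_pos": [6,-17,-60],"angular": [-15,-33,-49]},{"fingers": 87,"delta_pos": [6,-17,-60],"angular": [-15,-33,-49]},{"fingers": 87,"delta_pos": [6,-17,-60],"angular": [-15,-33,-49]},{"fingers": 87,"delta_pos": [6,-17,-60],"angular": [-15,-33,-49]},{"fingers": 87,"delta_pos": [6,-17,-60],"angular": [-15,-33,-49]},{"fingers": 87,"delta_pos": [6,-17,-60],"angular": [-15,-33,-49]},{"fingers": 87,"delta_pos": [6,-17,-46],"angular": [-15,-33,-49]},{"fingers": 87,"delta_pos": [6,-17,-46],"angular": [-15,-33,-49]},{"fingers": 87,"delta_pos": [6,-17,-46],"angular": [-15,-33,-49]}]'

```text
clock: 13.85
tool_pos: [0.6777, -0.091, 0.1331]
orientation: [-179.6, 35.1, -90.0]
force: [-0.0, -0.5, 0.5]
opening: 0.0871
gripper_force: 0.0
```

```bash
cat >> h.py <<'E'
def stem(f):
    o=ctrl.get_obs(); print(o['tool_pos'],o['orientation'])
    im=save('wrist',f).astype(int)
    m=(im[:,:,0]-im[:,:,2])>50; m[:150]=0;m[300:]=0; m[:,:270]=0;m[:,370:]=0;ys,xs=np.nonzero(m); print(xs.min(),xs.max(),ys.min(),ys.max())
    u=int(round(xs.mean()))
    for v in range(ys.min()-18,ys.max()+18): print(v,im[v,u-2:u+3].mean((0,1)).round().astype(int),end='; ')
E
python3 -c "
from h import *
stem('w4.png')
for z in (.084,.088,.092): print(ray('top',350.4,192,z))
cv2.imwrite('pics/w4c.png',cv2.resize(cv2.imread('pics/w4.png')[170:290,240:400],None,fx=4,fy=4,interpolation=cv2.INTER_CUBIC))
plan(lookpose([.445,.051,.088],-90,35,.24),-90,35)
"
```

```text
[ 0.67766205 -0.09102315  0.13306485] [-179.64709563   35.11138124  -89.95002004]
316 332 154 236
136 70; 137 24; 138 25; 139 29; 140 29; 141 29; 142 25; 143 38; 144 42; 145 40; 146 40; 147 42; 148 39; 149 39; 150 42; 151 38; 152 37; 153 42; 154 83; 155 89; 156 88; 157 88; 158 75; 159 77; 160 77; 161 79; 162 78; 163 80; 164 80; 165 80; 166 80; 167 80; 168 84; 169 97; 170 118; 171 121; 172 120; 173 121; 174 120; 175 120; 176 121; 177 122; 178 127; 179 103; 180 27; 181 16; 182 21; 183 23; 184 21; 185 21; 186 22; 187 23; 188 24; 189 22; 190 23; 191 23; 192 20; 193 22; 194 20; 195 22; 196 23; 197 23; 198 20; 199 23; 200 23; 201 22; 202 22; 203 23; 204 21; 205 23; 206 22; 207 21; 208 25; 209 28; 210 23; 211 22; 212 23; 213 24; 214 45; 215 42; 216 34; 217 36; 218 34; 219 36; 220 35; 221 34; 222 34; 223 34; 224 32; 225 24; 226 82; 227 140; 228 133; 229 132; 230 133; 231 132; 232 132; 233 132; 234 133; 235 135; 236 133; 237 58; 238 29; 239 33; 240 33; 241 34; 242 33; 243 34; 244 31; 245 20; 246 96; 247 179; 248 172; 249 169; 250 168; 251 168; 252 170; 253 169; [ 0.67200272 -0.07209157  0.084     ]
[ 0.67085703 -0.07182017  0.088     ]
[ 0.66971134 -0.07154876  0.092     ]
delta [-97.5 232.5  73.5] rot [-0.4  0.   0.1]
```

Far stem is now flush (wall 0 px, stem rows 226–237 inside face 214–245). Next, the near knob in two 76° strokes, yaw -88 to -164, clear of the jar.

```bash
python3 -c "
from h import *
plan([.445,.0515,.135],-88)
plan([.56,-.02,.16],-90)
"
```

```text
delta [-116.9  233.4   79.4] rot [-1.  35.  -1.9]
delta [-72.5 118.1  18.7] rot [-0.4 35.  -0. ]
```

apply_moves --deltas '[{"fingers": 52,"delta_pos": [-72,118,19],"angular": [0,35,0]},{"fingers": 52,"delta_pos": [-72,118,19],"angular": [0,35,0]},{"fingers": 52,"delta_pos": [-72,118,19],"angular": [0,35,0]},{"fingers": 52,"delta_pos": [-117,233,79],"angular": [-1,35,-2]},{"fingers": 52,"delta_pos": [-117,233,79],"angular": [-1,35,-2]},{"fingers": 52,"delta_pos": [-117,233,79],"angular": [-1,35,-2]},{"fingers": 52,"delta_pos": [-117,233,79],"angular": [-1,35,-2]},{"fingers": 52,"delta_pos": [-117,233,79],"angular": [-1,35,-2]}]'

```text
clock: 14.7
tool_pos: [0.4454, 0.0533, 0.1378]
orientation: [-179.6, 0.2, -87.6]
force: [0.5, 0.1, 0.0]
opening: 0.0522
gripper_force: 0.0
```

```bash
python3 -c "
from h import *
o=ctrl.get_obs();print(o['tool_pos'],o['orientation'])
plan([.445,.0515,.050],-88)
a=save('wrist','w5.png');m=(a[:,:,0].astype(int)-a[:,:,2])>70;m[:,:270]=0;m[:,370:]=0;m[:150]=0;m[330:]=0
ys,xs=np.nonzero(m);u,v=np.median(xs),np.median(ys);print(u,v,ray('wrist',u,v,.093,o))
"
```

```text
[0.44540132 0.05331313 0.13780212] [-179.56628436    0.18800029  -87.60706246]
delta [ 2.1  1.1 87.8] rot [-0.4  0.2  0.4]
319.0 244.0 [0.44397594 0.05216937 0.093     ]
```

Position agrees (0.444, 0.052). Descend, grip, turn 76°.

apply_moves --deltas '[{"fingers": 52,"delta_pos": [1,1,35],"angular": [0,0,0]},{"fingers": 52,"delta_pos": [1,1,65],"angular": [0,0,0]},{"fingers": 52,"delta_pos": [1,1,80],"angular": [0,0,0]},{"fingers": 52,"delta_pos": [1,1,87],"angular": [0,0,0]},{"fingers": 52,"delta_pos": [1,1,87],"angular": [0,0,0]},{"fingers": 10,"delta_pos": [1,1,87],"angular": [0,0,0]},{"fingers": 10,"delta_pos": [1,1,87],"angular": [0,0,0]},{"fingers": 10,"delta_pos": [1,1,87],"angular": [0,0,0]}]'

```text
clock: 15.55
tool_pos: [0.4451, 0.0508, 0.0497]
orientation: [-179.8, 0.1, -87.9]
force: [-0.6, 0.3, 0.3]
opening: 0.0343
gripper_force: 30.1
```

apply_moves --deltas '[{"fingers": 10,"delta_pos": [0,0,0],"angular": [0,0,8]},{"fingers": 10,"delta_pos": [0,0,0],"angular": [0,0,16]},{"fingers": 10,"delta_pos": [0,0,0],"angular": [0,0,24]},{"fingers": 10,"delta_pos": [0,0,0],"angular": [0,0,32]},{"fingers": 10,"delta_pos": [0,0,0],"angular": [0,0,40]},{"fingers": 10,"delta_pos": [0,0,0],"angular": [0,0,48]},{"fingers": 10,"delta_pos": [0,0,0],"angular": [0,0,56]},{"fingers": 10,"delta_pos": [0,0,0],"angular": [0,0,64]},{"fingers": 10,"delta_pos": [0,0,0],"angular": [0,0,72]},{"fingers": 10,"delta_pos": [0,0,0],"angular": [0,0,76]}]'

```text
clock: 16.55
tool_pos: [0.4432, 0.0521, 0.0496]
orientation: [179.8, 0.1, -164.2]
force: [-15.6, 14.6, 13.6]
opening: 0.0342
gripper_force: 30.0
```

apply_moves --deltas '[{"fingers": 10,"delta_pos": [0,0,0],"angular": [0,0,0]},{"fingers": 52,"delta_pos": [0,0,0],"angular": [0,0,0]},{"fingers": 52,"delta_pos": [0,0,0],"angular": [0,0,0]}]'

```text
clock: 16.85
tool_pos: [0.445, 0.0512, 0.0497]
orientation: [179.9, 0.3, -163.8]
force: [0.4, 0.4, -1.1]
opening: 0.0451
gripper_force: 0.0
```

apply_moves --deltas '[{"fingers": 54,"delta_pos": [0,0,0],"angular": [0,0,-76]},{"fingers": 54,"delta_pos": [0,0,0],"angular": [0,0,-76]},{"fingers": 54,"delta_pos": [0,0,0],"angular": [0,0,-76]},{"fingers": 54,"delta_pos": [0,0,0],"angular": [0,0,-76]},{"fingers": 54,"delta_pos": [0,0,0],"angular": [0,0,-76]},{"fingers": 54,"delta_pos": [0,0,0],"angular": [0,0,-76]},{"fingers": 54,"delta_pos": [0,0,0],"angular": [0,0,-76]},{"fingers": 54,"delta_pos": [0,0,0],"angular": [0,0,-76]},{"fingers": 54,"delta_pos": [0,0,0],"angular": [0,0,-76]},{"fingers": 54,"delta_pos": [0,0,0],"angular": [0,0,-76]}]'

```text
clock: 17.85
tool_pos: [0.445, 0.0506, 0.0493]
orientation: [-179.8, 0.1, -87.7]
force: [0.3, 0.3, -0.5]
opening: 0.0541
gripper_force: 0.0
```

apply_moves --deltas '[{"fingers": 10,"delta_pos": [0,0,0],"angular": [0,0,0]},{"fingers": 10,"delta_pos": [0,0,0],"angular": [0,0,0]},{"fingers": 10,"delta_pos": [0,0,0],"angular": [0,0,0]}]'

```text
clock: 18.15
tool_pos: [0.4449, 0.0507, 0.0491]
orientation: [-179.8, 0.1, -87.9]
force: [7.7, -0.6, -3.9]
opening: 0.0354
gripper_force: 5.9
```

apply_moves --deltas '[{"fingers": 10,"delta_pos": [0,0,0],"angular": [0,0,8]},{"fingers": 10,"delta_pos": [0,0,0],"angular": [0,0,16]},{"fingers": 10,"delta_pos": [0,0,0],"angular": [0,0,24]},{"fingers": 10,"delta_pos": [0,0,0],"angular": [0,0,32]},{"fingers": 10,"delta_pos": [0,0,0],"angular": [0,0,40]},{"fingers": 10,"delta_pos": [0,0,0],"angular": [0,0,48]},{"fingers": 10,"delta_pos": [0,0,0],"angular": [0,0,56]},{"fingers": 10,"delta_pos": [0,0,0],"angular": [0,0,64]},{"fingers": 10,"delta_pos": [0,0,0],"angular": [0,0,72]},{"fingers": 10,"delta_pos": [0,0,0],"angular": [0,0,76]}]'

```text
clock: 19.15
tool_pos: [0.4436, 0.0519, 0.0498]
orientation: [179.8, 0.2, -164.2]
force: [-16.0, 12.7, 20.7]
opening: 0.0347
gripper_force: 30.0
```

apply_moves --deltas '[{"fingers": 10,"delta_pos": [0,0,0],"angular": [0,0,0]},{"fingers": 54,"delta_pos": [0,0,0],"angular": [0,0,0]},{"fingers": 54,"delta_pos": [0,0,0],"angular": [0,0,0]},{"fingers": 54,"delta_pos": [0,0,-40],"angular": [0,0,0]},{"fingers": 54,"delta_pos": [0,0,-85],"angular": [0,0,0]},{"fingers": 54,"delta_pos": [0,0,-85],"angular": [0,0,0]}]'

```text
clock: 19.75
tool_pos: [0.4478, 0.0515, 0.1392]
orientation: [179.9, 0.7, -163.8]
force: [0.2, 0.1, -0.2]
opening: 0.0539
gripper_force: 0.0
```

```bash
python3 -c "
from h import *
o=ctrl.get_obs();print(o['tool_pos'],o['orientation'])
plan(lookpose([.445,.051,.088],-90,35,.24),-90,35)
"
```

```text
[0.44784664 0.05152873 0.13923629] [ 179.92488294    0.6837405  -163.83498539]
delta [  7.6 -17.3  10.1] rot [-22.9 -29.3 -71.2]
```

apply_moves --deltas '[{"fingers": 87,"delta_pos": [8,-17,0],"angular": [-23,-29,-71]},{"fingers": 87,"delta_pos": [8,-17,0],"angular": [-23,-29,-71]},{"fingers": 87,"delta_pos": [8,-17,0],"angular": [-23,-29,-71]},{"fingers": 87,"delta_pos": [8,-17,0],"angular": [-23,-29,-71]},{"fingers": 87,"delta_pos": [8,-17,0],"angular": [-23,-29,-71]},{"fingers": 87,"delta_pos": [8,-17,0],"angular": [-23,-29,-71]},{"fingers": 87,"delta_pos": [8,-17,10],"angular": [-23,-29,-71]},{"fingers": 87,"delta_pos": [8,-17,10],"angular": [-23,-29,-71]},{"fingers": 87,"delta_pos": [8,-17,10],"angular": [-23,-29,-71]},{"fingers": 87,"delta_pos": [8,-17,10],"angular": [-23,-29,-71]}]'

```text
clock: 20.75
tool_pos: [0.4415, 0.0315, 0.124]
orientation: [178.5, 34.0, -92.6]
force: [0.1, 0.8, 0.9]
opening: 0.087
gripper_force: 0.0
```

```bash
python3 -c "
from h import *
stem('w6.png')
cv2.imwrite('pics/w6c.png',cv2.resize(cv2.imread('pics/w6.png')[150:330,210:430],None,fx=3,fy=3,interpolation=cv2.INTER_CUBIC))
"
```

```text
[0.44153909 0.0314768  0.12401562] [178.48811306  34.04455105 -92.61485723]
304 319 165 247
147 115; 148 42; 149 24; 150 26; 151 28; 152 29; 153 29; 154 34; 155 39; 156 41; 157 40; 158 39; 159 40; 160 38; 161 39; 162 37; 163 38; 164 62; 165 78; 166 83; 167 83; 168 79; 169 70; 170 69; 171 71; 172 70; 173 71; 174 73; 175 74; 176 77; 177 80; 178 82; 179 87; 180 98; 181 115; 182 117; 183 118; 184 118; 185 115; 186 116; 187 117; 188 118; 189 119; 190 82; 191 23; 192 17; 193 21; 194 19; 195 21; 196 22; 197 21; 198 21; 199 22; 200 23; 201 21; 202 22; 203 21; 204 22; 205 23; 206 22; 207 20; 208 20; 209 23; 210 21; 211 24; 212 22; 213 22; 214 21; 215 18; 216 21; 217 23; 218 21; 219 24; 220 33; 221 22; 222 20; 223 22; 224 20; 225 43; 226 44; 227 34; 228 31; 229 35; 230 35; 231 35; 232 34; 233 34; 234 34; 235 34; 236 33; 237 24; 238 81; 239 134; 240 130; 241 129; 242 127; 243 130; 244 129; 245 129; 246 131; 247 123; 248 53; 249 27; 250 31; 251 35; 252 33; 253 33; 254 31; 255 34; 256 29; 257 29; 258 124; 259 166; 260 159; 261 158; 262 158; 263 158; 264 157;
```

View pics/w6c.png

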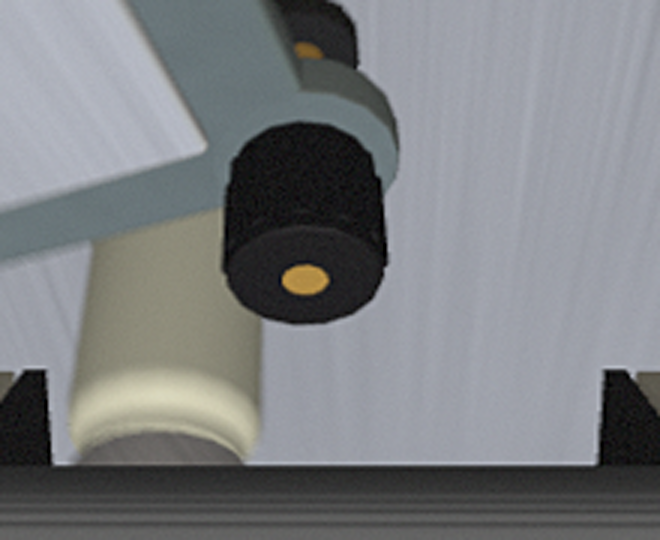

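Near stem at crop (305,280) looks flush. I'll check both numerically against a projected model before trusting them.

```bash
python3 -c "
from h import *
from scipy.optimize import least_squares
p=ctrl.camera_params('wrist');M=np.array(p['mount'])
def rows(o,P):
  T=np.eye(4);T[:3,:3]=R.from_euler('xyz',o[1],degrees=True).as_matrix();T[:3,3]=o[0]
  c=np.linalg.inv(T@M)@np.r_[P,1];return p['cy']-p['fy']*c[1]/-c[2]
obs={'near0':([0.44491532,0.03071274,0.126573],[179.70286297,35.16121436,-90.61404728],.4445,219.7,251.8,232.0,239.8,250.6),
'far0':([0.67237217,-0.08510901,0.13046877],[179.96670444,34.9564906,-90.0170919],.673,207.0,241.3,219.8,227.8,239.3),
'far1':([0.67766205,-0.09102315,0.13306485],[-179.64709563,35.11138124,-89.95002004],.674,213.6,245.6,225.9,None,237.2),
'near1':([0.44153909,0.0314768,0.12401562],[178.48811306,34.04455105,-92.61485723],.4445,224.7,257.8,238.1,None,247.9)}
for k,(tp,ori,x,a,b,s0,s1,s2) in obs.items():
  o=(tp,ori);rk=.0180
  def f(q,tilt=0): # y0, z0, tilt about x
    d=np.array([0,np.cos(q[2]),np.sin(q[2])]);c=np.array([x,q[0],.086]);n=np.array([0,-np.sin(q[2]),np.cos(q[2])]);h=q[1]
    r=[rows(o,c-rk*d)-a,rows(o,c+rk*d)-b,rows(o,c-.006*d+n*h)-(s1 or s0),rows(o,c+.006*d+n*h)-s2]
    if s1: r.append(rows(o,c-.006*d)-s0)
    return np.array(r)
  y0=least_squares(lambda y:rows(o,[x,y[0],.086])-(a+b)/2,[.05 if 'n' in k else -.07]).x[0]
  q=least_squares(f,[y0,0,0],x_scale=[.001,.001,.02]);print(k,'y %.4f h %.2fmm tilt %.1fdeg'%(q.x[0],q.x[1]*1e3,np.degrees(q.x[2])),q.fun.round(2))
"
```

```text
near0 y 0.0511 h 6.86mm tilt -2.8deg [ 0.26  0.22  0.15 -0.15 -0.48]
far0 y -0.0724 h 6.96mm tilt -2.5deg [ 0.15  0.14  0.12 -0.12 -0.29]
far1 y -0.0697 h 0.95mm tilt -2.8deg [-0.1   0.11  0.31 -0.31]
near1 y 0.0529 h 0.76mm tilt -2.2deg [ 0.17 -0.18 -0.53  0.54]
```

Both stems are flush to within about 0.5 mm, inside what level and four-foot load need. Now the sign. Pinching it through 180° would swing the gripper body over the large sign, so I'll push the plate's right end round with closed fingers instead. First I'll check the positions numerically.

```bash
cat >> h.py <<'E'
def plates(f,box=(405,265,560,372)):
    im=cv2.imread('pics/'+f);x0,y0,x1,y1=box;g=im[y0:y1,x0:x1].min(2)
    m=(g>165).astype(np.uint8); n,l,s,c=cv2.connectedComponentsWithStats(m)
    out=[]
    for i in range(1,n):
        if s[i,4]>40:
            pts=np.argwhere(l==i)[:,::-1].astype(np.float32); r=cv2.boxPoints(cv2.minAreaRect(pts))+[x0,y0]
            d=sorted([(np.linalg.norm(r[k]-r[(k+1)%4]),k) for k in range(4)])
            e=[(r[k]+r[(k+1)%4])/2 for _,k in d[:2]]; out.append((s[i,4],d[0][0],e))
    return out
E
python3 -c "
from h import *
im=cv2.imread('pics/t0.png');print(im[285:297,500].min(1),im[330:345,450].min(1))
for a,w,e in plates('t0.png'):
  print(a,round(float(w),1),[x.round(1).tolist() for x in e])
  for z in (.125,.168,.213): 
    P=[ray('top',*x,z)[:2] for x in e]; d=P[0]-P[1];print(z,P[0].round(3),P[1].round(3),'mid',((P[0]+P[1])/2).round(4),'w',np.linalg.norm(d).round(4),'theta',np.degrees(np.arctan(-d[0]/d[1])).round(1))
o=ctrl.get_obs();plan([.44,.0,.24],-90);plan([.40,-.40,.24],-90)
"
```

```text
[124 124 113 144 169 170 170 170 135  71  48  34] [128  97  35  44 108 157 170 170 170 170 170 161 140 126 127]
168 3.3 [[476.9, 287.8], [526.2, 293.5]]
0.125 [ 0.454 -0.318] [ 0.441 -0.416] mid [ 0.4475 -0.3669] w 0.0994 theta -8.0
0.168 [ 0.451 -0.304] [ 0.437 -0.399] mid [ 0.444  -0.3516] w 0.0952 theta -8.0
0.213 [ 0.447 -0.291] [ 0.434 -0.381] mid [ 0.4404 -0.3356] w 0.0909 theta -8.0
386 5.5 [[415.2, 345.7], [483.4, 330.7]]
0.125 [ 0.343 -0.187] [ 0.369 -0.324] mid [ 0.3557 -0.2554] w 0.1398 theta 10.7
0.168 [ 0.344 -0.179] [ 0.368 -0.311] mid [ 0.3561 -0.2447] w 0.134 theta 10.7
0.213 [ 0.345 -0.171] [ 0.368 -0.296] mid [ 0.3564 -0.2335] w 0.1279 theta 10.7
77 2.0 [[543.0, 353.0], [507.0, 353.0]]
0.125 [ 0.322 -0.438] [ 0.324 -0.367] mid [ 0.3233 -0.4029] w 0.0712 theta -1.4
0.168 [ 0.324 -0.42 ] [ 0.326 -0.352] mid [ 0.325  -0.3861] w 0.0682 theta -1.4
0.213 [ 0.326 -0.401] [ 0.328 -0.336] mid [ 0.3268 -0.3685] w 0.0651 theta -1.4
delta [ -40.6    3.4 -114.4] rot [ 0.7 34.2 -1.4]
delta [ 291.2   35.5 -339.2] rot [ 0.7 34.2 -1.4]
```

```bash
cat > push.py <<'E'
from h import *
piv=np.array([.444,-.352]);A,B=10.5,21
L=np.array([.368,-.297]),np.array([.345,-.170])
def wp(beta,yaw,gap=0,r=42):
    b=np.radians(beta);e=np.array([np.cos(b),np.sin(b)]);n=np.array([np.sin(b),-np.cos(b)])
    y=np.radians(yaw);tx=np.array([np.cos(y),np.sin(y)]);ty=np.array([np.sin(y),-np.cos(y)])
    s=A*abs(n@tx)+B*abs(n@ty)
    c=piv+(r*e+(5+s+gap)*n)/1000
    cl=min(max(abs((p-c)@tx)*1e3-39,abs((p-c)@ty)*1e3-97) for p in [L[0]+(L[1]-L[0])*t for t in np.linspace(0,1,20)])-7
    return c,cl
E
python3 -c "
from push import *
z=.12
c,cl=wp(-98,-90,12);print('start',c,cl);base=(np.r_[c,z],tr(-90))
plan([*c,.24],-90)
for b,yaw in [(-98,-90),(-80,-97),(-62,-104),(-44,-111),(-26,-118),(-8,-125),(10,-134),(28,-143),(46,-152),(64,-161),(82,-170),(90,-172)]:
  c,cl=wp(b,yaw);print(b,yaw,c.round(3),'clear',round(cl),end=' ');plan(np.r_[c,z],yaw,0,base)
"
```

```text
start [ 0.39927983 -0.38812775] 45.127747838422536
delta [ 281.4   36.5 -332.5] rot [ 0.7 34.2 -1.4]
-98 -90 [ 0.411 -0.39 ] clear 47 delta [  1.7 -11.9  -0. ] rot [0. 0. 0.]
-80 -97 [ 0.424 -0.398] clear 48 delta [ 10.1 -24.3  -0. ] rot [ 0. -0.  7.]
-62 -104 [ 0.439 -0.402] clear 39 delta [ 13.9 -40.   -0. ] rot [ 0. -0. 14.]
-44 -111 [ 0.458 -0.398] clear 16 delta [  9.5 -59.   -0. ] rot [-0. -0. 21.]
-26 -118 [ 0.475 -0.385] clear 31 delta [ -3.1 -75.4  -0. ] rot [-0. -0. 28.]
-8 -125 [ 0.482 -0.382] clear 38 delta [ -6.6 -83.   -0. ] rot [ 0. -0. 35.]
10 -134 [ 0.49  -0.372] clear 36 delta [-15.7 -91.   -0. ] rot [-0. -0. 44.]
28 -143 [ 0.494 -0.356] clear 19 delta [-31.7 -94.7  -0. ] rot [-0. -0. 53.]
46 -152 [ 0.493 -0.341] clear 33 delta [-46.7 -94.2  -0. ] rot [ 0. -0. 62.]
64 -161 [ 0.487 -0.326] clear 45 delta [-61.9 -87.6  -0. ] rot [ 0. -0. 71.]
82 -170 [ 0.471 -0.313] clear 53 delta [-74.7 -71.8  -0. ] rot [-0. -0. 80.]
90 -172 [ 0.462 -0.31 ] clear 46 delta [-78.1 -63.   -0. ] rot [ 0. -0. 82.]
```

apply_moves --deltas '[{"fingers": 0,"delta_pos": [-15,0,-60],"angular": [0,10,0]},{"fingers": 0,"delta_pos": [-41,3,-114],"angular": [0,34,-1]},{"fingers": 0,"delta_pos": [-41,3,-114],"angular": [0,34,-1]},{"fingers": 0,"delta_pos": [-41,3,-114],"angular": [0,34,-1]},{"fingers": 0,"delta_pos": [-41,3,-114],"angular": [0,34,-1]},{"fingers": 0,"delta_pos": [-41,3,-114],"angular": [0,34,-1]}]'

```text
clock: 21.4
tool_pos: [0.4397, 0.0042, 0.241]
orientation: [178.9, -0.1, -90.9]
force: [0.1, -0.4, -0.6]
opening: 0.0448
gripper_force: 0.0
```

apply_moves --deltas '[{"fingers": 0,"delta_pos": [200,0,0],"angular": [0,0,0]},{"fingers": 0,"delta_pos": [388,41,0],"angular": [0,0,0]},{"fingers": 0,"delta_pos": [388,41,0],"angular": [0,0,0]},{"fingers": 0,"delta_pos": [388,41,0],"angular": [0,0,0]},{"fingers": 0,"delta_pos": [388,41,0],"angular": [0,0,0]},{"fingers": 0,"delta_pos": [388,41,0],"angular": [0,0,0]},{"fingers": 0,"delta_pos": [388,41,0],"angular": [0,0,0]},{"fingers": 0,"delta_pos": [388,41,0],"angular": [0,0,0]},{"fingers": 0,"delta_pos": [388,41,0],"angular": [0,0,0]},{"fingers": 0,"delta_pos": [388,41,0],"angular": [0,0,0]}]'

```text
clock: 22.4
tool_pos: [0.3902, -0.3868, 0.2415]
orientation: [178.8, 0.0, -91.4]
force: [0.1, 0.1, 0.2]
opening: 0.0005
gripper_force: 0.0
```

```bash
python3 -c "
from push import *
o=ctrl.get_obs();print(o['tool_pos'],o['orientation'],o['opening'],o['joint_pos'])
c,_=wp(-98,-90,12);plan([*c,.12],-90)
"
```

```text
[ 0.39024211 -0.38680507  0.24154271] [ 1.78831811e+02  1.27673468e-02 -9.14427643e+01] 0.0004653237748514035 [-23.97103516   7.75783874 -10.69555489   0.45658097 -72.63108169
  22.38797625]
delta [  1.1 -11.5 121.3] rot [ 1.2  0.  -1.4]
```

apply_moves --deltas '[{"fingers": 0,"delta_pos": [1,-11,50],"angular": [1,0,-1]},{"fingers": 0,"delta_pos": [1,-11,90],"angular": [1,0,-1]},{"fingers": 0,"delta_pos": [1,-11,121],"angular": [1,0,-1]},{"fingers": 0,"delta_pos": [1,-11,121],"angular": [1,0,-1]},{"fingers": 0,"delta_pos": [1,-11,121],"angular": [1,0,-1]}]'

```text
clock: 22.9
tool_pos: [0.4009, -0.3863, 0.1224]
orientation: [179.9, -0.1, -90.1]
force: [0.4, 0.4, 1.7]
opening: 0.0005
gripper_force: 0.0
```

apply_moves --deltas '[{"fingers": 0,"delta_pos": [4,-10,0],"angular": [0,0,0]},{"fingers": 0,"delta_pos": [12,-22,0],"angular": [0,0,7]},{"fingers": 0,"delta_pos": [16,-38,0],"angular": [0,0,14]},{"fingers": 0,"delta_pos": [12,-57,0],"angular": [0,0,21]},{"fingers": 0,"delta_pos": [-1,-73,0],"angular": [0,0,28]},{"fingers": 0,"delta_pos": [-5,-81,0],"angular": [0,0,35]},{"fingers": 0,"delta_pos": [-14,-89,0],"angular": [0,0,44]},{"fingers": 0,"delta_pos": [-30,-93,0],"angular": [0,0,53]},{"fingers": 0,"delta_pos": [-45,-92,0],"angular": [0,0,62]},{"fingers": 0,"delta_pos": [-60,-86,0],"angular": [0,0,71]}]'

```text
clock: 23.9
tool_pos: [0.4896, -0.3267, 0.1238]
orientation: [-179.8, 0.1, -159.7]
force: [1.6, -2.9, -1.3]
opening: 0.0006
gripper_force: 0.8
```

```bash
python3 -c "
from push import *
o=ctrl.get_obs();print(o['tool_pos'],o['orientation'],o['force'])
for b,y in ((74,-166),(82,-170),(90,-172)): plan([*wp(b,y)[0],.12],y)
"
```

```text
[ 0.4896361  -0.32671535  0.1237655 ] [-1.79765165e+02  5.07975409e-02 -1.59736994e+02] [ 1.61063496 -2.90902228 -1.26811569]
delta [ 6.9 11.4  3.7] rot [-0.2  0.1  6.3]
delta [12.8 18.9  3.7] rot [-0.2  0.1 10.3]
delta [19.8 25.2  3.6] rot [-0.2  0.1 12.3]
```

apply_moves --deltas '[{"fingers": 0,"delta_pos": [7,11,0],"angular": [0,0,6]},{"fingers": 0,"delta_pos": [13,19,0],"angular": [0,0,10]},{"fingers": 0,"delta_pos": [20,25,0],"angular": [0,0,12]},{"fingers": 0,"delta_pos": [20,25,0],"angular": [0,0,12]},{"fingers": 0,"delta_pos": [20,25,0],"angular": [0,0,12]}]'

```text
clock: 24.4
tool_pos: [0.4609, -0.3102, 0.123]
orientation: [-179.9, 0.0, -171.3]
force: [-0.3, 0.3, -0.0]
opening: 0.0004
gripper_force: 0.0
```

apply_moves --deltas '[{"fingers": 0,"delta_pos": [-20,0,0],"angular": [0,0,0]},{"fingers": 0,"delta_pos": [-40,0,-20],"angular": [0,0,0]},{"fingers": 0,"delta_pos": [-60,0,-60],"angular": [0,0,0]},{"fingers": 0,"delta_pos": [-80,-50,-110],"angular": [0,0,0]},{"fingers": 0,"delta_pos": [-100,-100,-150],"angular": [0,0,0]},{"fingers": 0,"delta_pos": [-150,-100,-150],"angular": [0,0,0]},{"fingers": 0,"delta_pos": [-200,-100,-150],"angular": [0,0,0]},{"fingers": 0,"delta_pos": [-200,-100,-150],"angular": [0,0,0]}]'

```text
clock: 25.2
tool_pos: [0.676, -0.3794, 0.2706]
orientation: [-179.9, -0.1, -171.4]
force: [0.2, -0.2, -1.2]
opening: 0.0006
gripper_force: 0.0
```

```bash
python3 -c "
from h import *
o=ctrl.get_obs();print(o['tool_pos'],o['force'])
save('top','t9.png');save('scene','s9.png')
for a,w,e in plates('t9.png'):
  P=[ray('top',*x,.168)[:2] for x in e];d=P[0]-P[1];print(a,[x.round(1).tolist() for x in e],((P[0]+P[1])/2).round(3),np.linalg.norm(d).round(3),'theta',np.degrees(np.arctan(-d[0]/d[1])).round(1))
# scene: face now seen (ring before): dark fraction at plate centre
for f in ('s0.png','s9.png'):
  g=cv2.imread('pics/'+f).min(2)
  print(f);print('\n'.join(''.join('#' if v<70 else '.' if v>140 else '-' for v in r) for r in g[286:342,190:236][::2]))
a,b=[cv2.cvtColor(cv2.imread('pics/'+f),cv2.COLOR_BGR2GRAY) for f in('t0.png','t9.png')]
for nm,(x0,y0,x1,y1) in dict(near=(283,288,307,308),corner=(362,260,390,286),jar=(243,258,273,296),weight=(377,207,400,236),can=(301,156,331,196),tray=(128,250,186,308)).items():
  r=cv2.matchTemplate(b[y0-8:y1+8,x0-8:x1+8],a[y0:y1,x0:x1],cv2.TM_CCOEFF_NORMED);print(nm,np.array(cv2.minMaxLoc(r)[3])-8,r.max().round(3))
"
```

```text
[ 0.6759615  -0.37942143  0.2706161 ] [ 0.1859881 -0.1836619 -1.1853314]
81 [[526.0, 289.5], [512.0, 289.5]] [ 0.445 -0.386] 0.027 theta -1.4
150 [[543.0, 353.0], [507.0, 353.0]] [ 0.325 -0.386] 0.068 theta -1.4
s0.png
---------------------#####------#############-
-------------------########-----##############
-----------------##########-----...-##########
----------------###########---....--##########
---------------##########--.....-----#########
---------------########--.....-------#########
--------------######--.....-----------########
---------------###--.....-------------########
------------------....-----------------#######
--------------......-----####----------#######
------------.....-----##########-------#####--
---------......----######---####--------#-----
-------......-----####-------###--------------
----......------####---------###--------------
--......-------###----------###---------------
.....---------###----------###----------------
-------------####---------###-----------------
-------------####-------###-------------------
-------------#####-######----------
[... 1157 characters left out ...]
-----############---------..--------
.......-------------###---------.-.----..----#
--------------------##----------.---.--------#
...----------------##------------.---.--.-----
.-----------------###-------------...---------
..---------------###---------.-----.-.--------
-.-.--------------------------.-..------------
...-.-----------------------------------------
.....-------------------------##--------------
......-------------------------###-###--------
--....--------------###-------#########-------
.-..-.-.----------######-------##-#######-----
.--.....-----.---#-#####--------##-#######----
near [0 0] 0.987
corner [0 0] 0.226
jar [0 0] 0.999
weight [0 0] 0.432
can [0 0] 1.0
tray [0 0] 1.0
```

The crossed bars now face the scene camera, so the ring faces the robot. I'll clear the arm out of the top view to check the angle and the scale.

apply_moves --deltas '[{"fingers": 0,"delta_pos": [114,756,-20],"angular": [0,0,0]},{"fingers": 0,"delta_pos": [114,756,-20],"angular": [0,0,0]},{"fingers": 0,"delta_pos": [114,756,-20],"angular": [0,0,0]},{"fingers": 0,"delta_pos": [114,756,-20],"angular": [0,0,0]},{"fingers": 0,"delta_pos": [114,756,-20],"angular": [0,0,0]},{"fingers": 0,"delta_pos": [114,756,-20],"angular": [0,0,0]},{"fingers": 0,"delta_pos": [114,756,-20],"angular": [0,0,0]},{"fingers": 0,"delta_pos": [114,756,-20],"angular": [0,0,0]},{"fingers": 0,"delta_pos": [114,756,-20],"angular": [0,0,0]},{"fingers": 0,"delta_pos": [114,756,-20],"angular": [0,0,0]}]'

```text
clock: 26.3
tool_pos: [0.5241, 0.1004, 0.2848]
orientation: [-180.0, -0.0, -171.4]
force: [1.0, 0.5, 0.2]
opening: 0.0004
gripper_force: 0.0
```

apply_moves --deltas '[{"fingers": 0,"delta_pos": [60,350,0],"angular": [0,0,0]},{"fingers": 0,"delta_pos": [60,350,0],"angular": [0,0,0]},{"fingers": 0,"delta_pos": [60,350,0],"angular": [0,0,0]},{"fingers": 0,"delta_pos": [60,350,0],"angular": [0,0,0]},{"fingers": 0,"delta_pos": [60,350,0],"angular": [0,0,0]},{"fingers": 0,"delta_pos": [60,350,0],"angular": [0,0,0]},{"fingers": 0,"delta_pos": [60,350,0],"angular": [0,0,0]},{"fingers": 0,"delta_pos": [60,350,0],"angular": [0,0,0]}]'

```text
clock: 27.1
tool_pos: [0.4117, 0.4402, 0.283]
orientation: [-179.9, -0.1, -171.2]
force: [0.7, -0.3, 0.1]
opening: 0.0003
gripper_force: 0.0
```

```bash
python3 -c "
from h import *
save('top','t10.png')
for a,w,e in plates('t10.png'):
  P=[ray('top',*x,.168)[:2] for x in e];d=P[0]-P[1];print(a,[x.round(1).tolist() for x in e],((P[0]+P[1])/2).round(3),np.linalg.norm(d).round(3),'theta',np.degrees(np.arctan(-d[0]/d[1])).round(1))
a,b=[cv2.cvtColor(cv2.imread('pics/'+f),cv2.COLOR_BGR2GRAY) for f in('t0.png','t10.png')]
for nm,(x0,y0,x1,y1) in dict(near=(283,288,307,308),far=(338,180,362,204),corner=(362,260,390,286),head=(243,194,290,224),jar=(243,258,273,296),weight=(377,207,400,236),can=(301,156,331,196),tray=(128,250,186,308)).items():
  r=cv2.matchTemplate(b[y0-8:y1+8,x0-8:x1+8],a[y0:y1,x0:x1],cv2.TM_CCOEFF_NORMED);print(nm,np.array(cv2.minMaxLoc(r)[3])-8,r.max().round(3))
"
```

```text
169 [[526.0, 289.6], [476.9, 291.4]] [ 0.444 -0.352] 0.095 theta 0.7
387 [[415.2, 345.7], [483.4, 330.8]] [ 0.356 -0.245] 0.134 theta 10.6
77 [[543.0, 353.0], [507.0, 353.0]] [ 0.325 -0.386] 0.068 theta -1.4
near [0 0] 0.987
far [0 0] 0.988
corner [0 0] 0.988
head [0 0] 0.992
jar [0 0] 0.998
weight [0 0] 0.999
can [0 0] 1.0
tray [0 0] 1.0
```

```bash
python3 -c "
from h import *
print(ctrl.close_job())"
```

```text
the job is handed in; nothing more can be done
None
```

I handed the job in at 27 s without seeing the judge's verdict: both feet are screwed down until their stems look flush, the sign's ring faces the robot within about 1°, and the scale and bystanders show no shift. I had no direct reading of level or foot load, so those rest on the stems being flush to within about 1 mm.

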